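Set and lock the purge regulator, then open the gas to the hot stage

ROBOT

A 6-joint arm with a two-finger parallel gripper is mounted at the origin on the work surface. World frame = base frame: x ahead of the robot, y to its left, z up, the work surface at z = 0. Lengths are in m, angles in degrees, forces in N, time in s.
With the tool pointing down it reaches from about 0.325 to 0.775 m from the base axis. Payload 5.5 kg.
Tool frame: the origin (TCP) lies at the centre of the arm's flange, where the gripper is bolted on; the fingertips stand 182 mm ahead of it and the grasp point (between the pads) lies 163 mm ahead of it; z points along the fingers, y is the line along which they close (so a half turn about z gives the same grasp; the last joint's range is limited). The gripper opens to 88 mm and grips with 3 to 60 N. Pads are 20 mm wide; open, the fingers measure 115 mm over their backs; the gripper's body (75 mm by 178 mm) begins 61 mm behind the grasp point.
Start: joints at [-67.305, 5.22, 70.514, -0, 104.267, -3.249], TCP at [0.262, -0.54, 0.405] pointing down, gripper open.
Joint ranges: [-164.24, 164.24], [-49.07, 125.15], [9.68, 141.18], [-86.29, 266.29], [3.28, 154.24], [-151.56, 151.56]. Speed limits (degrees/s): [147.25, 147.25, 172.46, 180, 180, 180].

INTERFACE

Orientations are given as [roll, pitch, yaw] about the fixed x, y, z axes, in that order (R = Rz(yaw) Ry(pitch) Rx(roll)).
In Python, from station import r gives the robot as it stands. The module is installed in compiled form; this text tells all that it offers. Calls block until the motion is done:
- r.reach(position, orientation): joint-space move of the TCP to a pose.
- r.servo_line(position, rotation=None, speed=0.15): straight line of the TCP; rotation=None keeps the orientation; speed is the mean speed in m/s.
- r.move_joints(angles): joint-space move.
- r.let_go() and r.grab(squeeze=None): open the fingers fully, or close them until they stop; squeeze is the grip in N (None keeps the last).
- r.wait(seconds).
- r.inverse_kinematics(position, orientation): joint angles nearest the present ones, or None.
- r.sense(): the state.
- r.snapshot(name): name is "side" or "top"; returns a dict with "frame" (420x560x3 uint8, red, green, blue), "fx", "fy", "cx", "cy" (pixels), "R" (3x3) and "t" (3): a world point X has camera coordinates R X + t. Camera axes: x right, y down, z forward; pixel columns grow to the right and rows downward; lengths in m; the calibration is good to about 2 mm. A picture is of the moment at which its call begins. There is no depth.
A pose or a line that the arm cannot do raises r.IKError and nothing moves.
- r.hand_in(): hands the job in; it is judged then, once.
The state is a dict: "clock": time; "joints": joint angles; "joint_vel": joint speeds; "joint_torque": joint torques, N m; "tcp_pos": TCP position; "orientation": TCP orientation; "contact_force": force on the tool from outside, world axes, zero at the start; "torque": the same for the moment, N m; "opening": finger opening in m; "gripper_force": force on a finger pad.
Only numpy, scipy, OpenCV 4.12 (cv2) and the standard library are available. Lean on these libraries where they do the work, as an engineer would, in place of code of your own. Each camera call takes 0.05 s, during which the arm holds its last target. There are 200 camera calls.

TASK

Set the nitrogen purge for the hot stage: turn the big black regulator knob until its pointer stands at the steel set mark on the dial rim, then pull the knob straight up until it clicks out into its locked position. Only then push the outlet valve's lever round to fully open, in line with the pipe. Leave the set mark, the small brass bleed knob and the other things on the bench as they are.

Things in the scene. Friction and masses are not known exactly. Their poses are not given: they have to be found in the camera images.
- station: purge station, fixed: plate 210 x 400 x 10 mm; along it at x +20 mm, from +y to -y: regulator with dial and black knob (y +130), brass bleed cross with small knurled knob (y +58), ball valve with black-sleeved lever (y -15), hot stage 92 mm wide, 43 mm high (y -145), joined by a pipe 34 mm up. Only the knob (119 mm) is higher than 79 mm. Origin: under the plate's centre; x away from the robot, y left, z up
- knob_grip (a point): point on the regulator knob's upright axis at the height to grip, 13 mm below the knob's top: z 106 mm when in, 114 mm when out. The fluted black grip is 43 mm wide and 36 mm tall (83 to 119 mm up when in), above a skirt 56 mm wide, 76 to 83 mm up. It turns with the knob
- pointer_tip (a point): tip of the knob's black pointer, 41 mm from the knob's axis, just above the dial (a light metal plate 96 mm wide, its top 75 mm up). It turns and rises with the knob
- mark_tip (a point): inner point of the set mark, 41 mm from the knob's axis: a small dark steel clip on the dial's rim, 12 mm wide, its top 78 mm up, stiff to move. When the knob is set right this point and pointer_tip lie one above the other or touch
- knob_turn (a joint): angle of the regulator knob, rad, grows clockwise from above, 0 to 4.71. At 0 the pointer points 135 degrees counterclockwise from the station's x axis, at 2.356 along it. Starts 1.3 to 1.75; friction 0.08 N m: it stays where it is left
- set_mark (a joint): angle of the set mark, rad, in the same sense and from the same zero as knob_turn: 2.2 to 2.8. The knob is at the mark when both read the same
- knob_pull (a joint): how far the knob is pulled out (up), m: 0 in, about 0.008 out, its locked position, against a stop. It resists with 8 to 10 N at first, clicks over half-way (0.004), and from there the click pushes it out and holds it there, equally firmly
- lever_pivot (a point): on the valve lever's upright pivot, at the sleeve's mid height, 67 mm up
- lever_end (a point): on the valve lever's mid line, 60 mm from its pivot, at the sleeve's mid height, 67 mm up. The lever's black sleeve runs from 24 to 70 mm from the pivot, 12 mm wide, from 60 to 74 mm up; free air under it and beside it
- valve_lever (a joint): angle of the valve lever, rad, counterclockwise from above: 0 shut (lever across the pipe, pointing to the station's -x), 1.571 fully open against its stop (lever along the pipe, pointing to -y). Starts 0 to 0.12; stays where it is left; about 2 N at the sleeve moves it
- bleed (a joint): angle of the bleed valve's knurled brass knob (18 mm wide, top 72 mm up), rad; starts 0, shut; leave it
- fitting: brass tube union 25 mm tall, 21 mm across, standing on the plate between the lever and the hot stage, towards the robot; bystander. Origin: centre of its underside
- wrench: steel wrench 150 mm long lying on the bench beside the regulator; bystander. Origin: under its middle
- oil: amber oil bottle 28 mm wide, 62 mm tall, standing on the bench behind the plate; bystander. Origin: centre of its underside
- objective: steel microscope objective 25 mm wide, 45 mm tall, standing on the bench behind the plate; bystander. Origin: centre of its underside
- slide_box: grey and white slide box 87 x 62 x 34 mm on the bench beside the hot stage; bystander. Origin: centre of its underside
- petri: clear petri dish 62 mm wide, 15 mm tall, on the bench in front of the plate; bystander. Origin: centre of its underside
- tweezers: steel tweezers 120 mm long lying on the bench in front of the plate; bystander. Origin: under its middle

How it is judged (in metres and radians):
On the way, in this order (a step that is already met when the one before it is completed fails the run):
1. the pointer stands at the set mark, with the knob still in and the valve shut (horizontal distance between pointer_tip and mark_tip below 0.005 m and value of joint knob_pull below 0.002 m and value of joint valve_lever below 0.35 rad), for 0.2 s.
2. the knob is pulled out and locked with its pointer at the mark, the valve still shut (horizontal distance between pointer_tip and mark_tip below 0.005 m and value of joint knob_pull above 0.0065 m and value of joint valve_lever below 0.35 rad), for 0.2 s.
At the end, for the whole second after the job is handed in: the knob is out and locked (6.5 mm or more) with its pointer within 5 mm (7 degrees) of the set mark, and the valve lever is fully open in line with the pipe (within 9 degrees), all at rest; the set mark, the bleed knob and the bystanders are where they were (horizontal distance between pointer_tip and mark_tip below 0.005 m and value of joint knob_pull above 0.0065 m and value of joint valve_lever above 1.42 rad and velocity of joint each of valve_lever, knob_turn below 0.05 rad/s); the robot touches nothing.
It fails at once if the valve is opened before the knob is locked (value of joint valve_lever above 0.45 rad and value of joint knob_pull below 0.004 m).
It fails at once if the set mark is shifted by more than 3 mm (distance of mark_tip from where it was at the start of the episode above 0.003 m).
It fails at once if the bleed knob is turned by more than 15 degrees (value of joint bleed above 0.26 rad or value of joint bleed below -0.26 rad).
It fails at once if a bystander is pushed by more than 25 mm or tipped over (distance of any of fitting, wrench, oil, objective, slide_box, petri, tweezers from where it was at the start of the episode above 0.025 m or angle between any of oil, objective, fitting, petri's own z axis and vertical above 0.6 rad).
It also fails if it takes over 51 s, if anything falls off the work surface, if the arm or the gripper's body presses on something with over 40 N, if the wrist force passes 120 N, or if a joint passes its speed limit or range.

## Working session

There is one attempt and no reset: what is moved stays moved. The work goes in short steps, each a Python script; the robot and the scene stay as the last script left them, time stands still between calls to the robot, and variables do not carry over. Pictures are saved under pics/ and viewed, at most 10 in all, crops included, and the job is handed in when it is done.

```bash
mkdir -p pics; python3 - <<'E'
from station import r
import cv2,numpy as np,pickle
for n in("top","side"):
    s=r.snapshot(n); cv2.imwrite(f"pics/{n}0.png",s["frame"][:,:,::-1]); pickle.dump(s,open(f"{n}0.pkl","wb"))
    R=np.array(s["R"]);print(n,s["fx"],s["cx"],s["cy"],(-R.T@np.array(s["t"])).round(3),R.round(3).tolist())
print(r.sense())
E
```

```text
top 478.70770109017093 284.2182725599823 216.19027472570917 [0.451 0.038 1.   ] [[-0.01, -1.0, 0.018], [-0.982, 0.006, -0.187], [0.187, -0.02, -0.982]]
side 540.5460136760673 279.16322701915493 203.6419711885748 [0.131 0.652 0.898] [[-0.809, -0.588, -0.015], [-0.414, 0.588, -0.695], [0.418, -0.556, -0.719]]
{'clock': 0.1, 'joints': array([-6.73061606e+01,  5.25978033e+00,  7.05759514e+01,  1.52429288e-03,
        1.04267624e+02, -3.24755388e+00]), 'joint_vel': array([ 0.10130943, -0.02807894, -0.11292252, -0.00550889, -0.01493389,
        0.04202826]), 'joint_torque': array([ 8.25785482e-04, -4.47857773e+01, -4.07569420e+01,  6.98519591e-02,
        2.83952110e-02, -1.14544914e-04]), 'tcp_pos': array([ 0.26250364, -0.53958654,  0.40359979]), 'orientation': array([-1.79896894e+02, -7.33070817e-03,  2.59417610e+01]), 'contact_force': array([-0.43288294,  0.10785789,  0.52046644]), 'torque': array([-0.00638797,  0.02877917,  0.05278256]), 'gripper_force': 0.0, 'opening': 0.08750561290939234}
```

View pics/top0.png

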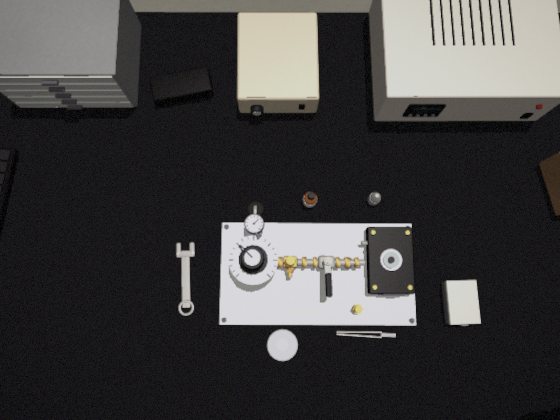

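View pics/side0.png

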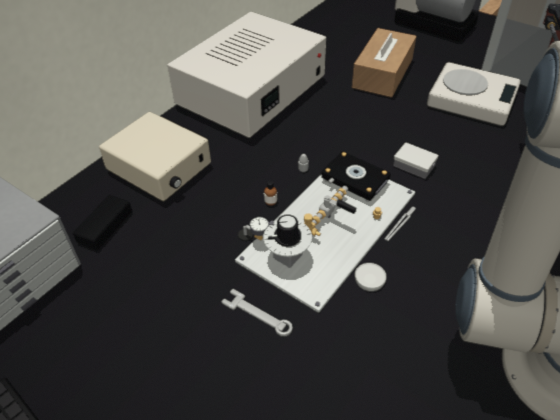

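Top view: plate corners are near (221,223), (413,223), (415,325) and (219,325). The knob is at about (253,260), the lever runs from (326,262) to (328,295), and the fitting is at (357,309). I'll enlarge the dial and lever next.

```bash
python3 - <<'E'
import cv2
a=cv2.imread("pics/top0.png")[200:340,210:350]; b=cv2.imread("pics/side0.png")[200:270,230:330]
cv2.imwrite("pics/c1.png",cv2.resize(a[20:110,10:140],None,fx=6,fy=6,interpolation=cv2.INTER_CUBIC))
cv2.imwrite("pics/c2.png",cv2.resize(b,None,fx=8,fy=8,interpolation=cv2.INTER_CUBIC))
E
```

```text
(no output)
```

View pics/c1.png

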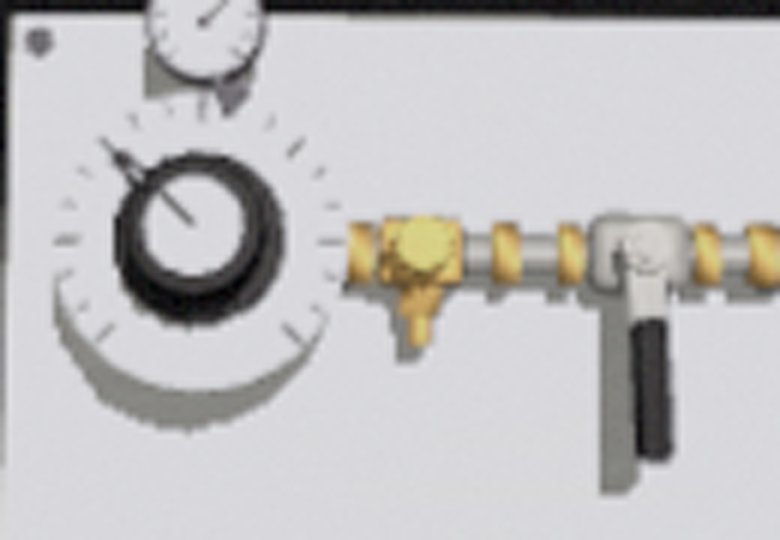

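View pics/c2.png

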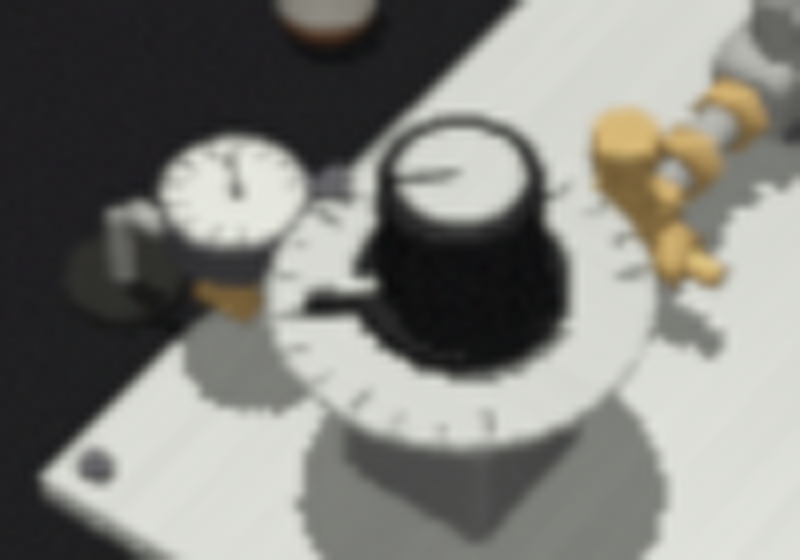

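```bash
cat > h.py <<'E'
import numpy as np,pickle
def ray(s,uv,z):
    R=np.array(s["R"]);t=np.array(s["t"]);c=-R.T@t
    d=R.T@np.array([(uv[0]-s["cx"])/s["fx"],(uv[1]-s["cy"])/s["fy"],1]); return c+d*(z-c[2])/d[2]
c1=lambda u,v:(220+(u+.5)/6-.5,220+(v+.5)/6-.5)
c2=lambda u,v:(230+(u+.5)/8-.5,200+(v+.5)/8-.5)
E
python3 - <<'E'
from h import *
T=pickle.load(open("top0.pkl","rb"));S=pickle.load(open("side0.pkl","rb"))
for n,p in dict(tl=(221,223),tr=(413,223),br=(415,325),bl=(219,325)).items(): print(n,ray(T,p,.01).round(4))
for n,p,z in [("knobtop",(192,225),.119),("dialc",(198,242),.075),("ptr",(115,152),.076),("mark",(230,112),.078),("markmid",(235,97),.078),("pivot",(647,250),.074),("levend",(654,460),.067),("bleed",(425,242),.072)]: print("T",n,ray(T,c1(*p),z).round(4))
for n,p,z in [("knobtop",(460,172),.119),("dialc",(462,285),.075),("ptr",(305,303),.076),("mark",(345,195),.078),("markmid",(330,183),.078),("bleed",(627,135),.072)]: print("S",n,ray(S,c2(*p),z).round(4))
E
```

```text
tl [0.6261 0.1505 0.01  ]
tr [ 0.6234 -0.2538  0.01  ]
br [ 0.4134 -0.2451  0.01  ]
bl [0.4176 0.1515 0.01  ]
T knobtop [0.5427 0.081  0.119 ]
T dialc [0.5418 0.0812 0.075 ]
T ptr [0.5711 0.1081 0.076 ]
T mark [0.5835 0.0708 0.078 ]
T markmid [0.5884 0.0692 0.078 ]
T pivot [ 0.5382 -0.0636  0.074 ]
T levend [ 0.4714 -0.0648  0.067 ]
T bleed [0.5415 0.008  0.072 ]
S knobtop [0.5435 0.0789 0.119 ]
S dialc [0.5442 0.0774 0.075 ]
S ptr [0.5723 0.1055 0.076 ]
S mark [0.5845 0.0721 0.078 ]
S markmid [0.5901 0.071  0.078 ]
S bleed [0.5405 0.0088 0.072 ]
```

c1 and c2 show the pointer tip at c1 (115,152), about +43°. The dark set clip is beside the gauge at c1 (232,105) and c2 (338,190), about -11.5°. The knob axis is near (0.5425, 0.080), so the knob needs about 54° clockwise. I'll grip and turn a little short of that, then look.

```bash
python3 - <<'E'
from station import r
import cv2,pickle
K=(.5427,.080)
def st(n):
    s=r.sense();print(n,round(s["clock"],2),s["tcp_pos"].round(4),s["orientation"].round(1),s["contact_force"].round(1),s["torque"].round(2),round(s["opening"],4),round(s["gripper_force"],1))
r.reach([*K,.330],[180,0,117]);st("above")
r.servo_line([*K,.270],speed=.06);st("down")
r.grab(30);st("grip")
r.reach([*K,.270],[180,0,90]);r.reach([*K,.270],[180,0,66]);r.wait(.2);st("turned")
for n in("top","side"):
    s=r.snapshot(n); cv2.imwrite(f"pics/{n}1.png",s["frame"][:,:,::-1]); pickle.dump(s,open(f"{n}1.pkl","wb"))
t=cv2.imread("pics/top1.png")[215:290,220:320];b=cv2.imread("pics/side1.png")[200:275,230:330]
cv2.imwrite("pics/v1.png",cv2.resize(cv2.hconcat([t,b]),None,fx=4,fy=4,interpolation=cv2.INTER_CUBIC))
E
```

```text
above 2.53 [0.5429 0.0792 0.3301] [180.    0.  116.9] [-0.   0.1  0.4] [-0.05 -0.13 -0.03] 0.0877 0.0
down 3.68 [0.5428 0.08   0.2706] [179.9   0.  117. ] [ 0.3 -0.1 -1.7] [-0.03 -0.1  -0.01] 0.0881 0.0
grip 4.45 [0.5429 0.0801 0.2701] [180.   0. 117.] [ 2.4  0.3 -0.1] [ 0.1  -0.36  0.02] 0.0425 30.0
turned 5.66 [0.5426 0.0801 0.2698] [-180.     0.    66.1] [-0.   2.4 -2.3] [ 0.18 -0.18  0.01] 0.0427 30.0
```

View pics/v1.png

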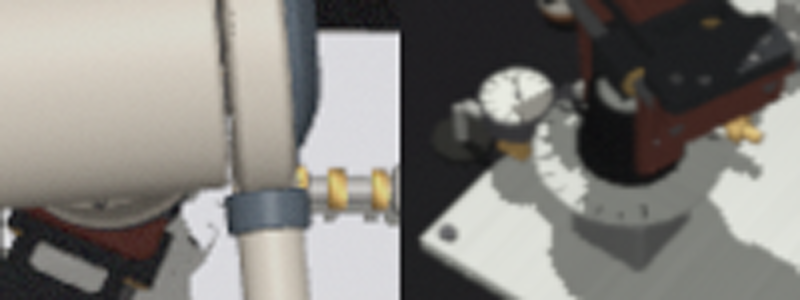

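The arm hides the dial from above. The side view shows the pointer has left its old spot and is now behind the grip. I'll release, move clear and look.

```bash
python3 - <<'E'
from station import r
import cv2,pickle
K=(.5427,.080)
r.let_go();r.servo_line([*K,.330],speed=.12)
j=r.sense()["joints"].copy();j[0]-=55;r.move_joints(j)
for n in("top","side"):
    s=r.snapshot(n); cv2.imwrite(f"pics/{n}2.png",s["frame"][:,:,::-1]); pickle.dump(s,open(f"{n}2.pkl","wb"))
print(r.sense()["clock"])
t=cv2.imread("pics/top2.png")[220:280,220:286];b=cv2.imread("pics/side2.png")[205:265,255:321]
cv2.imwrite("pics/v2.png",cv2.resize(cv2.hconcat([t,b]),None,fx=6,fy=6,interpolation=cv2.INTER_CUBIC))
E
```

```text
9.1917
```

View pics/v2.png

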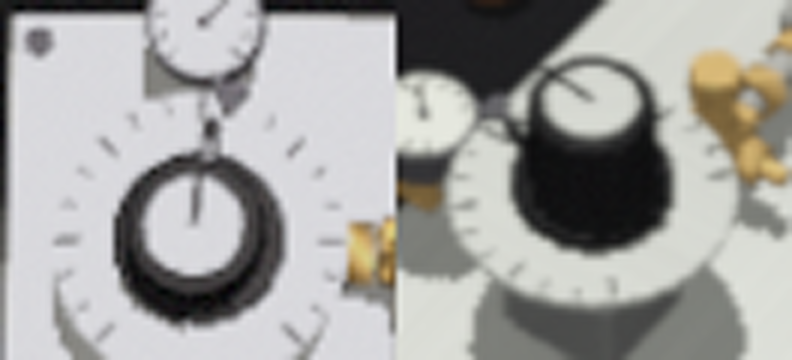

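After the move the pointer tip is at (211,120) in the crop, about 6° clockwise of straight ahead. The mark's tip is at (229,112), about 13.5°. About 7° more is needed, then the pull.

```bash
python3 - <<'E'
from station import r
import cv2,pickle
K=(.5427,.080)
def st(n):
    s=r.sense();print(n,round(s["clock"],2),s["tcp_pos"].round(4),s["orientation"].round(1),s["contact_force"].round(1),s["torque"].round(2),round(s["opening"],4),round(s["gripper_force"],1))
r.reach([*K,.330],[180,0,66]);r.servo_line([*K,.270],speed=.1)
r.grab(35);r.reach([*K,.270],[180,0,59]);r.wait(.6);st("turned")
for dz in (.002,.004,.006,.008):
    r.servo_line([*K,.270+dz],speed=.02);st(dz)
r.wait(.3);st("pulled")
r.let_go();r.wait(.1);r.servo_line([*K,.340],speed=.12)
j=r.sense()["joints"].copy();j[0]-=55;r.move_joints(j)
for n in("top","side"):
    s=r.snapshot(n); cv2.imwrite(f"pics/{n}3.png",s["frame"][:,:,::-1]); pickle.dump(s,open(f"{n}3.pkl","wb"))
st("away")
t=cv2.imread("pics/top3.png")[220:280,220:286];b=cv2.imread("pics/side3.png")[205:265,255:321]
cv2.imwrite("pics/v3.png",cv2.resize(cv2.hconcat([t,b]),None,fx=6,fy=6,interpolation=cv2.INTER_CUBIC))
E
```

```text
turned 13.4 [0.5426 0.0801 0.27  ] [-180.    0.   59.] [-5.3  1.   2.6] [0.21 0.69 0.1 ] 0.0426 35.0
0.002 13.65 [0.5427 0.08   0.2702] [-179.9    0.    59. ] [-0.8  2.3 -9.5] [ 0.27 -0.12  0.07] 0.0427 35.0
0.004 13.9 [0.5426 0.0801 0.2747] [-180.    0.   59.] [-4.4  1.4 -0.6] [0.3  0.65 0.04] 0.0428 35.0
0.006 14.15 [0.5424 0.0801 0.2782] [180.  -0.  59.] [-6.2  2.1  2.8] [0.36 1.23 0.04] 0.0421 35.0
0.008 14.4 [0.5425 0.0801 0.2783] [-180.    0.   59.] [-4.8  2.7 -3.3] [0.36 0.64 0.09] 0.0426 35.0
pulled 14.7 [0.5426 0.0801 0.2783] [-180.    0.   59.] [-4.9  2.3 -2.3] [0.41 0.74 0.1 ] 0.0425 35.0
away 18.26 [ 0.3775 -0.3979  0.3394] [-180.     0.     4.1] [-0.2  0.7 -0.7] [0.05 0.07 0.  ] 0.0879 0.0
```

View pics/v3.png

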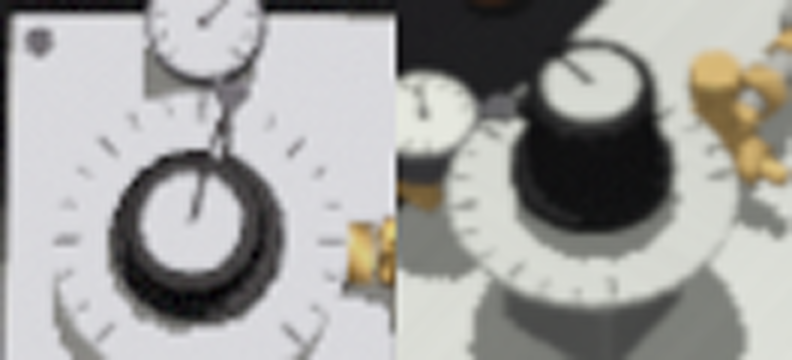

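The pointer tip is at (226,112), meeting the mark tip at (229,112). The knob is visibly raised, and the TCP jumped 8 mm with the click. Next I'll push the lever with closed fingers along an arc, stopping on force.

```bash
python3 - <<'E'
from station import r
import cv2,pickle,numpy as np
P=np.array([.5395,-.0645]);z=.237
def pose(a,off,z=z):
    c,s=np.cos(np.radians(a)),np.sin(np.radians(a));v=np.array([-.050,off])
    return [*(P+[c*v[0]-s*v[1],s*v[0]+c*v[1]]),z],[180,0,90+a]
def st(n):
    s=r.sense();print(n,round(s["clock"],2),s["tcp_pos"].round(4),s["orientation"].round(1),s["contact_force"].round(1));return s
r.grab(10);r.reach(*pose(0,.037,.33));st("above")
r.servo_line(pose(0,.037)[0],speed=.1);st("down")
r.servo_line(pose(0,.016)[0],speed=.08);f0=st("touch")
for a in list(range(8,81,8))+[83,86,88,90,92,94]:
    r.servo_line(*pose(a,.016),speed=.06);s=st(a)
    if a>80 and s["contact_force"][0]<-14: break
r.servo_line(pose(a,.045)[0],speed=.08);r.servo_line(pose(a,.045,.34)[0],speed=.15)
j=r.sense()["joints"].copy();j[0]-=45;r.move_joints(j);st("away")
s=r.snapshot("top");cv2.imwrite("pics/top4.png",s["frame"][:,:,::-1])
t=s["frame"][215:335,215:425,::-1];cv2.imwrite("pics/v4.png",cv2.resize(t,None,fx=3.8,fy=3.8,interpolation=cv2.INTER_CUBIC))
E
```

```text
above 21.04 [ 0.4896 -0.0282  0.33  ] [180.    0.   89.9] [ 0.3 -0.5 -0.1]
down 22.12 [ 0.4898 -0.0275  0.2378] [179.9   0.   90. ] [-0.2 -0.  -0.2]
touch 22.53 [ 0.4896 -0.0491  0.2373] [180.    0.   89.9] [-0.1  0.1  0. ]
8 22.82 [ 0.4878 -0.0556  0.2371] [180.    0.   97.8] [ 0.1 -0.3 -0.2]
16 23.12 [ 0.4871 -0.0627  0.237 ] [180.   -0.  105.7] [-1.2  0.6  0.5]
24 23.41 [ 0.4874 -0.0701  0.237 ] [180.    0.  113.7] [0.  0.8 1.1]
32 23.7 [ 0.4886 -0.0773  0.2369] [-180.     0.   121.6] [-0.1  0.9  0.3]
40 23.99 [ 0.4909 -0.0843  0.2369] [-180.     0.   129.6] [-0.7  0.  -0. ]
48 24.28 [ 0.4941 -0.0909  0.2369] [-180.     0.   137.6] [-0.5  1.  -0.6]
56 24.57 [ 0.4982 -0.097   0.2368] [-180.     0.   145.6] [-0.9 -0.1 -0.2]
64 24.87 [ 0.5032 -0.1024  0.2369] [-180.     0.   153.6] [-1.5 -0.5 -0.4]
72 25.16 [ 0.5088 -0.107   0.237 ] [-180.     0.   161.6] [-1.2  0.7 -0.8]
80 25.45 [ 0.5151 -0.1108  0.237 ] [180.    0.  169.6] [0.1 0.3 0.9]
83 25.7 [ 0.5174 -0.112   0.2371] [-180.     0.   172.8] [-1.9 -0.5  0.2]
86 25.95 [ 0.52   -0.1132  0.237 ] [-180.     0.   175.8] [-2.4 -0.8 -0.2]
88 26.2 [ 0.5217 -0.1139  0.237 ] [-180.     0.   177.9] [-3.3 -0.2  0.6]
90 26.45 [ 0.5229 -0.1145  0.2369] [ 1.800e+02 -1.000e-01  1.799e+02] [-6.6 -0.1  2.8]
92 26.7 [ 0.5237 -0.115   0.2368] [ 179.9   -0.4 -178.1] [-14.2   0.7   7. ]
away 29.49 [ 0.2695 -0.4325  0.3387] [ 1.799e+02 -1.000e-01  1.371e+02] [0.  0.6 0. ]
```

View pics/v4.png

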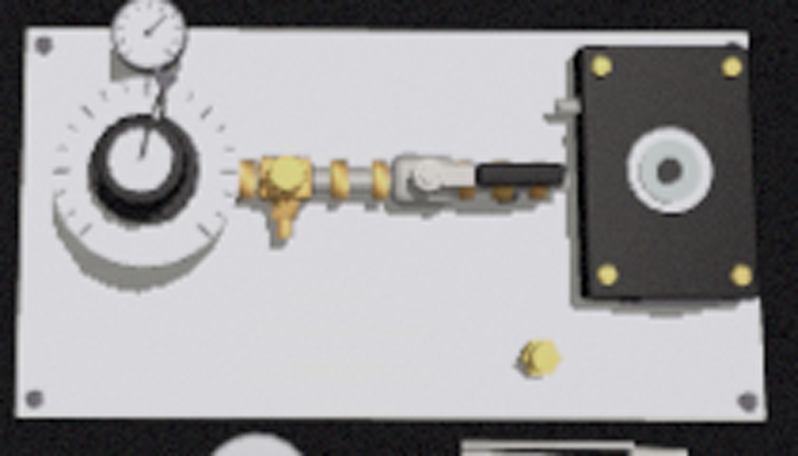

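The lever, from (428,178) to (562,174), lies along the pipe against its stop. The pointer is still at the mark near (160,95), and the fitting is undisturbed. I'm handing the job in.

```bash
python3 -c "
from station import r
print(r.hand_in())"
```

```text
the job is handed in; nothing more can be done
None
```

I handed the job in at about 29.5 s: the last picture shows the knob's pointer at the set mark and the lever in line with the pipe against its stop, the knob clicked out 8 mm before that, and nothing else looks disturbed; the hand-in returned no verdict.

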